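Seat the lamps and hold the specimen viewer open

TASK

Get the specimen viewer ready for a colleague to look inside: with its lid still shut, press both plug-in lamp modules on its side deck down until they are fully home. Then raise the lid and hold it open at 40 degrees from shut; it falls shut if let go, so finish while still holding it steady at that angle. Leave the jar, the dish, the slide box and the brush on the bench where they are.

Things in the scene. Friction and masses are not known exactly. Their poses are not given: they have to be found in the camera images.
- viewer: Specimen viewer, cream metal case fixed to the bench. Origin: on the bench under the middle of its chamber; z up, x from its front to its hinge side (away from the robot, within 0.35 rad), y left. Chamber 180 (x) by 200 (y) by 90 mm high under the lid. Against its right side a deck, y -180 to -100, top 90 mm up, carries lamp modules at x -55 and +10, y -140; behind them a 12 mm high fixed knob.
- lid (a joint): Opening angle of the flat cream lid (180 by 200 by 10 mm, roughly 0.3 to 0.6 kg), rad: 0 shut and level, grows as the front edge rises, stop at 1.2. It turns freely and falls shut from any angle if let go. 40 degrees is 0.70 rad.
- lid_bar (a point): Middle of the lid's handle: a round steel bar, 10 mm in diameter, 108 mm long, along the viewer's y axis, 40 mm in front of the lid's front edge on two 8 mm wide arms 50 mm either side of the middle. 95.5 mm above the bench when shut; nothing beneath it, and 35 mm free between bar and case. Being round it can turn between two gripping fingers.
- lid_hinge (a point): Middle of the lid's hinge line, which runs along the viewer's y axis on the top far edge of the chamber, 90.5 mm above the bench. The bar's centre is 220 mm from it along the lid and 5 mm above it when shut.
- lamp_front (a joint): How far the front lamp module (nearer the robot) is pushed in, m: 0 standing 12 mm proud, 0.012 fully home on a hard stop with its flange on the deck. It starts 6 to 12 mm proud, slides straight down against about 7 N of friction, and stays where it is left.
- lamp_front_top (a point): Centre of the flat top of the front lamp module: a black block, 38 by 38 mm and 24 mm high, with thin metal fins, on a 48 by 48 by 6 mm flange. Top 120 mm above the bench when fully home.
- lamp_rear (a joint): The same for the rear lamp module (further from the robot): 0 standing 12 mm proud, 0.012 fully home.
- lamp_rear_top (a point): Centre of the flat top of the rear lamp module, of the same shape and size, 65 mm behind the front one. Top 120 mm above the bench when fully home.
- jar: Bystander: small amber glass jar, 50 mm across, 60 mm high, left of the viewer. Origin: centre of its underside.
- petri: Bystander: covered clear dish, 92 mm across, 18 mm high, left of the viewer. Origin: centre of its underside.
- slidebox: Bystander: grey slide box, 85 by 50 by 32 mm, right of the viewer. Origin: centre of its underside.
- brush: Bystander: thin wooden brush, 170 mm long, 8 mm thick, lying in front and to the left of the viewer. Origin: middle of its underside.

How it is judged:
On the way, in this order (a step that is already met when the one before it is completed fails the run):
1. both lamp modules are pressed home while the lid is shut (value of joint each of lamp_front, lamp_rear above 0.0105 m and value of joint lid below 0.05 rad), for 0.2 s.
2. the lid is held open by the robot at 40 degrees, within 6 degrees (value of joint lid between 0.593 and 0.803 rad and contact force between any of the fingers, the arm and viewer above 0.3 N), for 0.2 s.
At the end, for the whole second after the job is handed in: The robot is still holding the lid, steady (under 0.06 rad/s), at 40 degrees from shut, within 6 degrees (0.593 to 0.803 rad); both lamp modules are home (pushed in at least 10.5 of 12 mm); each bystander is within 30 mm of where it started (all of step 2 and velocity of joint lid between -0.06 and 0.06 rad/s and value of joint each of lamp_front, lamp_rear above 0.0105 m and distance of each of jar, petri, slidebox, brush from where it was at the start of the episode below 0.03 m); the arm keeps its last pose, push and grip.
It fails at once if the lid is raised (past 0.15 rad) while a lamp module is not yet home (value of joint lid above 0.15 rad and value of joint any of lamp_front, lamp_rear below 0.0105 m).
It fails at once if a bystander is moved by more than 30 mm (distance of any of jar, petri, slidebox, brush from where it was at the start of the episode above 0.03 m).
It also fails if it takes over 58 s, if anything falls off the work surface, if the arm or the gripper's body presses on something with over 40 N, if the wrist force passes 120 N, or if a joint passes its speed limit or range.

ROBOT

A 6-joint arm with a two-finger parallel gripper is mounted at the origin on the work surface. World frame = base frame: x ahead of the robot, y to its left, z up, the work surface at z = 0. Lengths are in m, angles in rad, forces in N, time in s.
With the tool pointing down it reaches from about 0.15 to 0.775 m from the base axis. Payload 6.1 kg.
Tool frame: the origin (TCP) lies at the very end of the fingers, on their centre line; the grasp point (between the pads) lies ctrl.grasp_offset behind it (ctrl.grasp_offset is the distance from the TCP to the grasp point, in m); x points along the fingers, y is the direction in which the jaws open and shut, and the axes are right-handed (so a half turn about x gives the same grasp; the last joint's range is limited). The gripper opens to 85 mm and grips with 20 to 120 N. Pads are 22 mm wide; open, the fingers measure 114 mm over their backs; the gripper's body (76 mm by 85 mm) begins 54 mm behind the grasp point. The pads swing forward as they close: fully open they stand 13 mm farther back than shut.
Start: joints at [1.24, 0.126, -0.04, 1.405, 0, 1.571], TCP at [0.171, 0.497, 0.231] pointing down, gripper open.
Joint ranges: [-2.72, 2.72], [-0.95, 1.95], [-1.27, 1.35], [-1.78, 2.02], [-1.46, 1.47], [-3.14, 3.14]. Speed limits (rad/s): [2.39, 2.39, 3.01, 3.14, 3.14, 3.14].

INTERFACE

Orientations are given as [roll, pitch, yaw] about the fixed x, y, z axes, in that order (R = Rz(yaw) Ry(pitch) Rx(roll)).
In Python, from rig import ctrl, vision, telemetry gives the robot as it stands. Calls block until the motion is done:
- ctrl.reach(position, orientation): joint-space move of the TCP to a pose.
- ctrl.move_straight(position, orientation=None, feed=0.15, contact_N=None): straight line of the TCP; orientation=None keeps the orientation; feed is the mean speed in m/s. With contact_N (N) it stops when the force on the tool has changed by that much, and returns True; else False.
- ctrl.set_joints(angles): joint-space move.
- ctrl.open_gripper() and ctrl.close(effort=None): open the fingers fully, or close them until they stop; effort is the grip in N (None keeps the last).
- ctrl.sleep(seconds).
- ctrl.solve_ik(position, orientation): joint angles nearest the present ones, or None.
- vision.camera(name): name is "side" or "top"; returns the picture (384x512x3 uint8, blue, green, red); there is no depth.
- vision.get_calibration(name): a dict with "intrinsics" (3x3 intrinsics, pixels), "camera_from_world" (4x4, takes a point from world to camera coordinates). Camera axes: x right, y up, looking along -z (the intrinsics and any distortion apply to the point x, -y, -z); pixel columns grow to the right and rows downward; lengths in m; the calibration is good to about 2 mm. A picture is of the moment at which its call begins. get_calibration takes no time and is no camera call.
A pose or a line that the arm cannot do raises ctrl.Unreachable and nothing moves.
- ctrl.close_job(): hands the job in, once; it reports no verdict.
Readings, each from a call of its own:
- telemetry.get_t(): time.
- telemetry.get_joint_pos(): joint angles.
- telemetry.get_joint_vel(): joint speeds.
- telemetry.get_joint_efforts(): joint torques, N m.
- telemetry.get_tcp_pos(): TCP position.
- telemetry.get_tool_rot(): TCP orientation.
- telemetry.get_wrist_force(): force on the tool from outside, world axes, zero at the start.
- telemetry.get_torque(): the same for the moment, N m.
- telemetry.get_grip_width(): opening from 0.0 (shut) to 1.0 (fully open).
Only numpy, scipy, OpenCV 4.12 (cv2) and the standard library are available. Lean on these libraries where they do the work, as an engineer would, in place of code of your own. Each camera call takes 0.05 s, during which the arm holds its last target. There are 200 camera calls.

## Working session

There is one attempt and no reset: what is moved stays moved. The work goes in short steps, each a Python script; the robot and the scene stay as the last script left them, time stands still between calls to the robot, and variables do not carry over. Pictures are saved under pics/ and viewed, on a budget of 10 in all, crops included, one or two more only if the job needs it, and the job is handed in when it is done.

```bash
mkdir -p pics; ls
python3 - <<'E'
from rig import ctrl, vision, telemetry
import cv2
for n in ("top","side"):
    cv2.imwrite(f"pics/{n}0.png",vision.camera(n)); c=vision.get_calibration(n); print(n,c)
print(ctrl.grasp_offset,telemetry.get_tcp_pos(),telemetry.get_tool_rot(),telemetry.get_t())
E
```

```text
pics
top {'intrinsics': array([[499.71823257,   0.        , 261.60189343],
       [  0.        , 499.71823257, 188.97643499],
       [  0.        ,   0.        ,   1.        ]]), 'camera_from_world': array([[-0.02854208, -0.99953592, -0.01064396,  0.11273553],
       [ 0.98058326, -0.03006448,  0.19378491, -0.56359802],
       [-0.19401498, -0.00490626,  0.9809863 , -1.14343432],
       [ 0.        ,  0.        ,  0.        ,  1.        ]])}
side {'intrinsics': array([[390.43175243,   0.        , 255.09113139],
       [  0.        , 390.43175243, 197.03294558],
       [  0.        ,   0.        ,   1.        ]]), 'camera_from_world': array([[ 0.95358312, -0.30090498, -0.01163709, -0.51197529],
       [ 0.17984328,  0.53808549,  0.82348066, -0.24292731],
       [-0.24152769, -0.78735011,  0.56722498, -0.92485509],
       [ 0.        ,  0.        ,  0.        ,  1.        ]])}
0.0187 [0.17040601 0.49618839 0.23059647] [-1.57014735  1.56934739 -1.90095457] 0.1
```

View pics/top0.png

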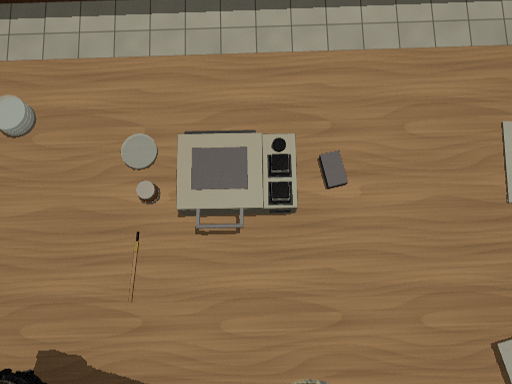

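View pics/side0.png

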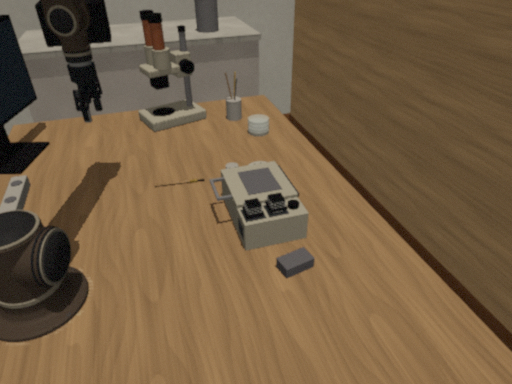

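The top view shows the viewer at about (178–297, 130–212), with the bar at (197–243, 226) and the lamps at (280, 192) and (280, 165). In the side view the lamps are at (253, 208) and (277, 203). I'll zoom in on both.

Run:
```python
import cv2,numpy as np
a=cv2.imread("pics/top0.png")[120:240,165:315]; b=cv2.imread("pics/side0.png")[155:250,200:320]
cv2.imwrite("pics/topc.png",cv2.resize(a,None,fx=5,fy=5,interpolation=cv2.INTER_CUBIC))
cv2.imwrite("pics/sidec.png",cv2.resize(b,None,fx=6,fy=6,interpolation=cv2.INTER_CUBIC))
```

```text
(no output)
```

View pics/topc.png

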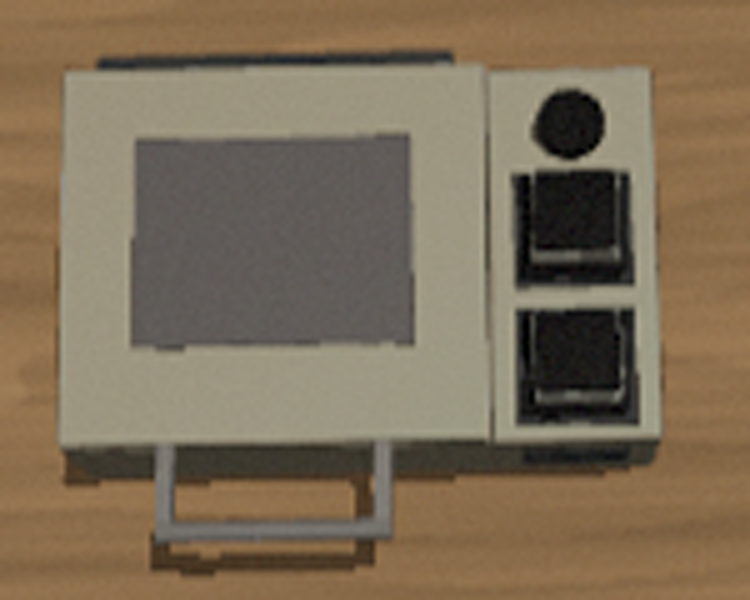

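View pics/sidec.png

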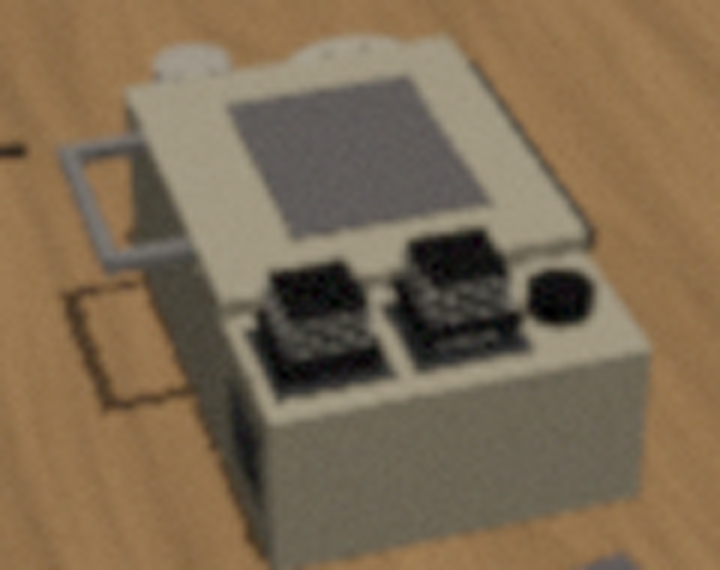

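The zooms show the lid corners, the bar ends and the lamp tops clearly in both views. I'll triangulate these and fit the viewer pose.

```bash
cat > geo.py <<'E'
import numpy as np, cv2
from rig import vision
from scipy.optimize import least_squares
def P(n):
    c=vision.get_calibration(n); return c["intrinsics"]@np.diag([1,-1,-1])@c["camera_from_world"][:3]
PT,PS=P("top"),P("side")
def proj(M,X): q=M@np.append(X,1); return q[:2]/q[2]
def tri(a,b):
    X=cv2.triangulatePoints(PT,PS,np.array(a,float),np.array(b,float))[:,0]; return X[:3]/X[3]
E
python3 - <<'E'
from geo import *
T=lambda u,v:np.array([165+(u+.5)/5-.5,120+(v+.5)/5-.5]); S=lambda u,v:np.array([200+(u+.5)/6-.5,155+(v+.5)/6-.5])
pts={"FL":(T(62,443),S(128,92)),"FR":(T(489,443),S(222,305)),"RR":(T(485,65),S(592,245)),"RL":(T(65,72),S(448,37)),
"BL":(T(161,532),S(66,152)),"BR":(T(388,530),S(110,265)),"LF":(T(578,349),S(317,291)),"LR":(T(575,210),S(455,261))}
for k,v in pts.items():
    X=tri(*v); print(k,X.round(4),(proj(PT,X)-v[0]).round(1),(proj(PS,X)-v[1]).round(1))
def model(p):
    x,y,w,zf,zr=p; R=np.array([[np.cos(w),-np.sin(w),0],[np.sin(w),np.cos(w),0],[0,0,1]])
    L={"FL":(-.09,.1,.1005),"FR":(-.09,-.1,.1005),"RR":(.09,-.1,.1005),"RL":(.09,.1,.1005),"BL":(-.13,.052,.0955),"BR":(-.13,-.052,.0955),"LF":(-.055,-.14,zf),"LR":(.01,-.14,zr)}
    return {k:R@np.array(q)+[x,y,0] for k,q in L.items()}
f=lambda p:np.concatenate([np.r_[proj(PT,X)-pts[k][0],proj(PS,X)-pts[k][1]] for k,X in model(p).items()])
r=least_squares(f,[.6,.1,0,.125,.125],loss="soft_l1"); print(r.x.round(4)); print(r.fun.reshape(-1,4).round(1))
for k,X in model(r.x).items(): print(k,X.round(4))
E
```

```text
FL [0.519  0.2923 0.0945] [-0.   0.3] [ 0.4 -0.1]
FR [0.5144 0.0953 0.0924] [ 0.  -0.1] [-0.1  0. ]
RR [0.6969 0.092  0.0885] [-0.   0.1] [ 0.2 -0.1]
RL [0.6968 0.2915 0.096 ] [-0.1  0.4] [ 0.4 -0.1]
BL [0.4764 0.2469 0.093 ] [-0.   0.4] [ 0.5 -0.1]
BR [0.4745 0.1428 0.0925] [-0.   0.3] [ 0.4 -0.1]
LF [0.5502 0.0538 0.121 ] [-0.1  0.6] [ 0.8 -0.2]
LR [0.6144 0.053  0.1235] [-0.1  0.6] [ 0.8 -0.2]
[ 0.6054  0.192  -0.0141  0.122   0.1244]
[[-0.9  0.9 -0.4 -1.8]
 [ 0.9 -0.5 -0.2 -2. ]
 [ 0.5 -0.2 -0.3 -3.1]
 [-0.1 -0.2  0.6 -1.2]
 [ 0.3  0.4  0.5 -0.6]
 [ 0.3  0.1  0.5 -0.8]
 [ 0.4  1.2  0.3 -0.2]
 [ 0.4  0.9  0.6 -0.2]]
FL [0.5169 0.2932 0.1005]
FR [0.514  0.0932 0.1005]
RR [0.694  0.0907 0.1005]
RL [0.6968 0.2907 0.1005]
BL [0.4762 0.2458 0.0955]
BR [0.4747 0.1418 0.0955]
LF [0.5485 0.0527 0.122 ]
LR [0.6135 0.0518 0.1244]
```

```bash
cat >> geo.py <<'E'
YAW=-0.012; BAR=np.array([.4755,.1942,.0945]); G=0.0187; D=np.array([np.cos(YAW),np.sin(YAW),0])
HINGE=BAR+.22*D+[0,0,-.005]
def bar_at(a):   # bar centre with the lid open by a
    return HINGE-(.22*np.cos(a)+.005*np.sin(a))*D+np.array([0,0,.22*np.sin(a)+.005*np.cos(a)])
def tcp_for(b,p,g=G): return b+g*(np.cos(p)*D-np.array([0,0,np.sin(p)]))
E
python3 - <<'E'
from geo import *
from rig import ctrl
for r in (np.pi/2,-np.pi/2):
  for p in (0.2,.35,.5,.7,.9):
    print(r>0,p,[None if (q:=ctrl.solve_ik(list(tcp_for(b,p)),[r,p,YAW])) is None else np.round(q,2).tolist() for b in (BAR-.08*D*np.cos(p)+[0,0,.08*np.sin(p)],BAR,bar_at(.35),bar_at(.7))])
for s in ([.5495,.0532],[.614,.0525]): print(ctrl.solve_ik([*s,.16],[0,np.pi/2,0]),ctrl.solve_ik([*s,.16],[-np.pi/2,np.pi/2,0]))
E
```

```text
True 0.2 [None, None, None, [0.66, -0.27, -1.24, -0.72, -0.66, 1.73]]
True 0.35 [None, None, [0.71, -0.31, -1.25, -0.49, -0.67, 1.87], [0.64, -0.37, -1.11, -0.31, -0.61, 1.83]]
True 0.5 [[0.88, -0.46, -1.23, -0.05, -0.75, 2.11], [0.7, -0.21, -1.25, -0.41, -0.61, 1.97], [0.68, -0.37, -1.12, -0.14, -0.59, 1.95], [0.61, -0.38, -0.98, 0.0, -0.54, 1.9]]
True 0.7 [[0.77, -0.45, -1.04, 0.29, -0.57, 2.14], [0.64, -0.26, -1.08, -0.01, -0.48, 2.03], [0.62, -0.35, -0.95, 0.21, -0.47, 2.01], [0.56, -0.34, -0.79, 0.33, -0.43, 1.96]]
True 0.9 [[0.66, -0.37, -0.85, 0.53, -0.4, 2.13], [0.57, -0.23, -0.92, 0.3, -0.35, 2.05], [0.56, -0.28, -0.77, 0.49, -0.34, 2.04], [0.51, -0.25, -0.61, 0.61, -0.31, 1.99]]
False 0.2 [None, None, None, [0.66, -0.27, -1.24, -0.72, -0.66, -1.41]]
False 0.35 [None, None, [0.71, -0.31, -1.25, -0.49, -0.67, -1.27], [0.64, -0.37, -1.11, -0.31, -0.61, -1.31]]
False 0.5 [[0.88, -0.46, -1.23, -0.05, -0.75, -1.03], [0.7, -0.21, -1.25, -0.41, -0.61, -1.18], [0.68, -0.37, -1.12, -0.14, -0.59, -1.19], [0.61, -0.38, -0.98, 0.0, -0.54, -1.24]]
False 0.7 [[0.77, -0.45, -1.04, 0.29, -0.57, -1.0], [0.64, -0.26, -1.08, -0.01, -0.48, -1.11], [0.62, -0.35, -0.95, 0.21, -0.47, -1.13], [0.56, -0.34, -0.79, 0.33, -0.43, -1.18]]
False 0.9 [[0.66, -0.37, -0.85, 0.53, -0.4, -1.01], [0.57, -0.23, -0.92, 0.3, -0.35, -1.09], [0.56, -0.28, -0.77, 0.49, -0.34, -1.11], [0.51, -0.25, -0.61, 0.61, -0.31, -1.15]]
[ 0.09651449  0.18545407 -0.12518942  1.26015283  0.          0.09651449] [ 0.09651449  0.18545407 -0.12518942  1.26015283  0.         -1.47428184]
[0.08529742 0.30650586 0.0302318  1.29452226 0.         0.08529742] [ 0.08529742  0.30650586  0.0302318   1.29452226  0.         -1.48549891]
```

Run:
```python
from geo import *
from rig import ctrl, telemetry as t
O=[0,np.pi/2,0]
ctrl.close(40)
for s in ([.5495,.0532],[.614,.0525]):
    ctrl.reach([*s,.20],O)
    hit=ctrl.move_straight([*s,.137],feed=.12)
    f0=t.get_wrist_force()
    h=ctrl.move_straight([*s,.113],feed=.02,contact_N=22)
    print(h,t.get_tcp_pos().round(4),(t.get_wrist_force()-f0).round(1),t.get_t())
    ctrl.move_straight([*s,.17],feed=.15)
import cv2; from rig import vision
ctrl.move_straight([.40,.0,.25],feed=.25)
a=vision.camera("side")[155:250,200:320];b=vision.camera("top")[120:240,165:315]
cv2.imwrite("pics/p1.png",np.hstack([cv2.resize(a,(480,380),interpolation=2),cv2.resize(b[:,70:],(253,380),interpolation=2)])); print(t.get_t())
```

```text
True [0.5496 0.0532 0.12  ] [-1.1  0.2  5.2] 4.525
True [0.6144 0.0526 0.12  ] [-2.7  0.5  4.6] 6.9583
8.6417
```

View pics/p1.png

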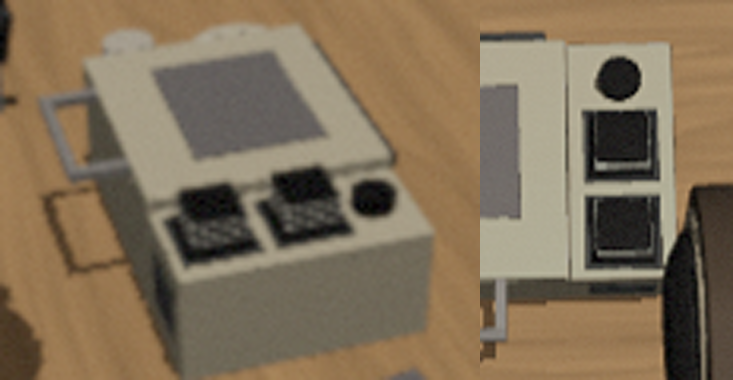

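Both presses stopped hard at z = 0.1200, which is the fully home height, and the picture shows both flanges on the deck. Next I'll grasp the bar.

```bash
sed -i 's/\.0945\])/.0955])/' geo.py
python3 - <<'E'
from geo import *
from rig import ctrl, vision, telemetry as t
p=.65; O=[-np.pi/2,p,YAW]
back=lambda d:tcp_for(BAR,p,G-d)
ctrl.open_gripper()
ctrl.reach(list(back(.09)+[0,0,.10]),O)
ctrl.move_straight(list(back(.09)),feed=.15)
f0=t.get_wrist_force()
print(ctrl.move_straight(list(back(0)),feed=.08,contact_N=10), t.get_tcp_pos().round(4), back(0).round(4))
ctrl.close(60); ctrl.sleep(.3)
print(t.get_grip_width(),(t.get_wrist_force()-f0).round(1),t.get_t())
a=vision.camera("side")[120:250,150:310];b=vision.camera("top")[140:270,180:280]
cv2.imwrite("pics/g1.png",np.hstack([cv2.resize(a,None,fx=3,fy=3,interpolation=2),cv2.resize(b,None,fx=3,fy=3,interpolation=2)]))
E
```

```text
False [0.4903 0.1942 0.0845] [0.4904 0.194  0.0842]
0.0924986247756066 [-4.8 -0.5  3.8] 13.525
```

View pics/g1.png

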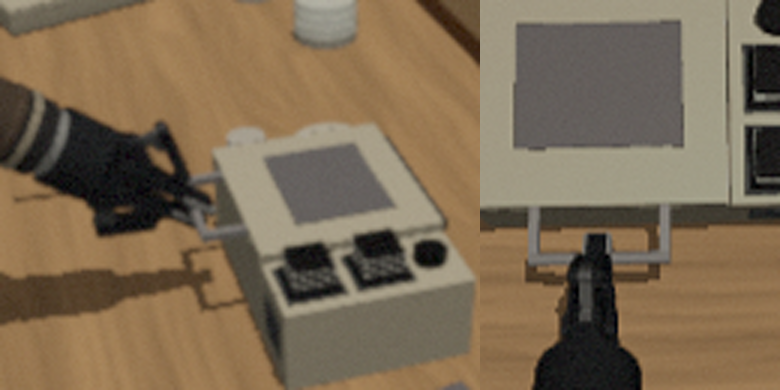

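The fingers straddle the bar at its middle and are closed to about 8 mm, so the bar is held. I'll lift along the arc, checking the force as I go.

Run:
```python
from geo import *
from rig import ctrl, vision, telemetry as t
p=.65; off=t.get_tcp_pos()-tcp_for(BAR,p)
for a in np.linspace(0,.70,15)[1:]:
    ctrl.move_straight(list(tcp_for(bar_at(a),p)+off),feed=.06)
    f=t.get_wrist_force()
    print(round(a,2),f.round(1),round(t.get_grip_width(),4),t.get_tcp_pos().round(4))
    if np.linalg.norm(f)>50: break
ctrl.sleep(.5); print(t.get_t(),t.get_wrist_force().round(1))
a=vision.camera("side");b=vision.camera("top"); cv2.imwrite("pics/l_s.png",a);cv2.imwrite("pics/l_t.png",b)
cv2.imwrite("pics/l1.png",np.hstack([cv2.resize(a[100:250,150:310],None,fx=3,fy=3,interpolation=2),cv2.resize(b[120:270,175:280],None,fx=3,fy=3,interpolation=2)]))
```

```text
0.05 [ 7.1 -0.3 -3.5] 0.0878 [0.4909 0.194  0.0959]
0.1 [12.  -0.8 -4.7] 0.0938 [0.492  0.194  0.1072]
0.15 [11.1 -1.1 -3.2] 0.0907 [0.4932 0.194  0.1182]
0.2 [19.8 -1.2 -6. ] 0.0889 [0.4953 0.194  0.1294]
0.25 [17.5  0.1 -5.9] 0.0884 [0.4975 0.194  0.14  ]
0.3 [ 28.7   1.6 -11.1] 0.0918 [0.5006 0.1939 0.1504]
0.35 [ 23.6   0.9 -10.6] 0.0923 [0.5037 0.1939 0.1605]
0.4 [ 32.2   1.6 -15.7] 0.0908 [0.5074 0.1938 0.1697]
0.45 [ 36.5   3.5 -19.9] 0.0881 [0.5113 0.1937 0.1782]
0.5 [ 28.3   3.7 -16. ] 0.0864 [0.5157 0.1937 0.1876]
0.55 [ 25.7   3.8 -17.6] 0.0915 [0.5204 0.1936 0.1957]
0.6 [ 21.2   4.9 -17.3] 0.091 [0.5255 0.1936 0.2036]
0.65 [ 13.4   2.2 -11.2] 0.0889 [0.5318 0.1935 0.2133]
0.7 [ 11.3   3.2 -10.1] 0.0918 [0.5383 0.1935 0.2215]
18.8 [ 11.1   2.9 -11.4]
```

View pics/l1.png

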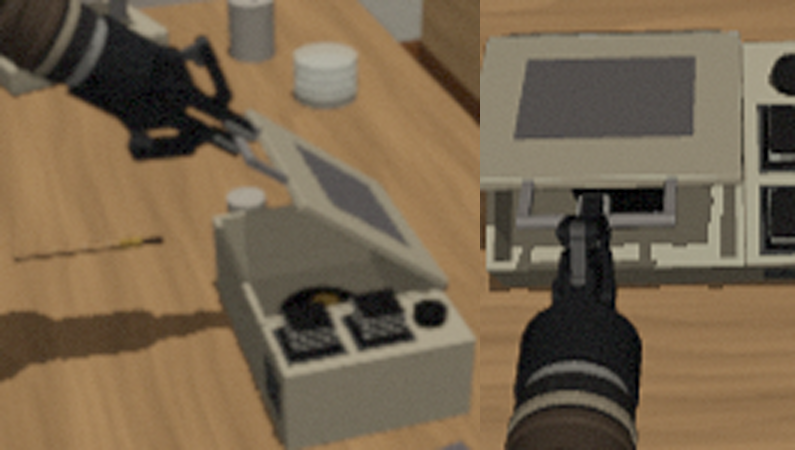

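The lid is up with the bar still held, and the lamps are home. I'll estimate the lid angle from pixels: top view bar ends (188, 192.7) and (240, 192), front-right lid corner (262.7, 179.3); side view corners (246.7, 160) and (232.7, 137.3).

Run:
```python
from geo import *
from rig import telemetry as t
Y=np.array([-np.sin(YAW),np.cos(YAW),0])
def pt(a,r,h,y): return HINGE-(r*np.cos(a)+h*np.sin(a))*D+np.array([0,0,r*np.sin(a)+h*np.cos(a)])+y*Y
obs=[(PT,.22,.005,.052,(188,192.7)),(PT,.22,.005,-.052,(240,192)),(PT,.18,.010,-.1,(262.7,179.3)),(PS,.18,.010,-.1,(246.7,160)),(PS,.18,.010,.1,(232.7,137.3))]
for o in obs:
    r=least_squares(lambda a:proj(o[0],pt(a[0],*o[1:4]))-o[4],[.6]); print(r.x.round(3),r.fun.round(1))
g=t.get_tcp_pos()-G*(np.cos(.65)*D-np.array([0,0,np.sin(.65)]))-HINGE
print("kin",np.arctan2(g[2],-g[:2]@D[:2])-np.arctan2(.005,.22),np.linalg.norm(g))
print(np.abs(t.get_joint_vel()).max(),t.get_t())
```

```text
[0.718] [-0.6  0.1]
[0.716] [-1.3  0.1]
[0.741] [-0.4  0. ]
[0.746] [3.3 2.8]
[0.671] [-3.9 -2.7]
kin 0.6668999122670979 0.2233108053553804
0.0015087877388478054 18.9
```

Run:
```python
from rig import ctrl, telemetry as t
import cv2
a,b=[cv2.imread(f"pics/{n}.png")for n in("top0","l_t")]
d=cv2.absdiff(a,b).max(2)
for n,(u,v) in dict(petri=(139,151),jar=(146,190),box=(333,169),brush=(134,266)).items(): print(n,d[v-18:v+18,u-12:u+12].mean().round(1),(d[v-18:v+18,u-12:u+12]>40).sum())
ctrl.close_job(); print(t.get_t())
```

```text
petri 9.4 0
jar 8.8 0
box 7.7 0
brush 9.0 0
the job is handed in; nothing more can be done
the job is handed in; nothing more can be done
```

I pressed both lamp modules home with the lid shut. I then gripped the bar at its middle, raised the lid about 40° along its arc, and handed the job in at about 19 s with it still held.

Last checks:
- **Lamps:** both presses hit a hard stop at z = 0.120 m, which is the fully home height, and the later pictures show both flanges down on the deck.
- **Lid angle:** the estimates disagree somewhat. The arm position gives 0.667 rad, the bar in the top view 0.716–0.718, and the lid corners 0.67–0.75. The side-view corners fitted poorly, 3–4 px off, so I gave them less weight. All the estimates lie inside 0.593–0.803 rad.
- **Steadiness:** the arm was still (under 0.002 rad/s at the joints) and the grip was unchanged. The wrist force was about 16 N at the end; the highest reading during the lift was about 42 N.
- **Bystanders:** the top view before and after shows no change at the jar, dish, slide box or brush.

The hand-in gives no verdict, so I have no confirmation beyond these checks.

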